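# Pack the checked instruments into the inspection case

## Robot

A 7-joint arm with a two-finger parallel gripper is mounted at the origin on a cart in front of the work surface, level with it; the furniture and walls round the work are solid. World frame = base frame: x ahead of the robot, y to its left, z up, the work surface at z = 0. Lengths are in m, angles in rad, forces in N, time in s.
With the tool pointing down it reaches from about 0.4 to 0.85 m from the base axis. Payload 4.5 kg.
Tool frame: the origin (TCP) lies midway between the tips of the shut fingers; the grasp point (between the pads) lies 19 mm behind it; z points along the fingers, y is the direction in which the jaws open and shut (so a half turn about z gives the same grasp; the last joint's range is limited). The gripper opens to 88 mm and grips with 3 to 60 N. Pads are 18 mm wide; open, the fingers measure 123 mm over their backs; the gripper's body (75 mm by 187 mm) begins 45 mm behind the grasp point.
Start: joints at [1.182, 0.689, -0.195, 1.565, 0.157, 0.902, -0.215], TCP at [0.256, -0.57, 0.239] pointing down, gripper open.
Joint ranges: [-3.01, 3.01], [-0.46, 2.08], [-1.47, 1.51], [0.13, 2.56], [-1, 4.14], [0.04, 2.09], [-2.66, 2.66]. Speed limits (rad/s): [2.57, 2.57, 3.14, 3.14, 3.14, 3.14, 3.14].

## Interface

Orientations are given as a unit quaternion [x, y, z, w].
In Python, from plant import get_state, snapshot, finish_job, regions_of gives the robot as it stands.
- The arm moves only by the tool send_rows, never from a script. Its argument "series" is a list of rows, each an object of numbers: "grip": the opening, from 0 (shut) to 1 (fully open); "dx", "dy", "dz": the shift along the tool's x, y, z in mm; "turn": the turn about the tool's z in rad. A call has 1 to 20 rows; each row shifts and turns the commanded pose from where the row before left it, along the tool's axes as they then stand; what a row does not reach is not made up. A row lasts 1/10 s, in which the tool goes at most 50 mm and 8.59 degrees, less where a joint would pass 70% of its speed; a pose out of reach is approached as far as the arm can. A call is refused whole if a number of a shift passes 50 or a number of a turn 0.15, either way. A call with a gripper value outside its range is refused whole. The fingers move at their own pace and stop on an object; "force" is the grip in N (left out, the last holds). Time passes only in rows, so rows that do not move let the fingers close. It gives the time, the measured TCP pose, the force and the opening at its end, in the units of the state.
- get_state(): the state, without advancing time (a new reading comes with each control period).
- snapshot(name): name is "scene" or "top" or "wrist"; returns a dict with "img" (400x640x3 uint8, red, green, blue), "depth" (400x640 float32, m along the optical axis (not along the pixel's ray), 0 where there is no reading), "fov_y" (degrees; the focal length in pixels is half the picture's height over the tangent of half this angle, whatever the lens; pixels are square), "cx", "cy" (the principal point, pixels), "R" (3x3) and "t" (3): a world point X has camera coordinates R X + t. Camera axes: x right, y down, z forward; pixel columns grow to the right and rows downward; lengths in m; the calibration is good to about 2 mm. A picture is of the moment at which its call begins.
- finish_job(): hands the job in, once; it reports no verdict.
Trained networks look in a picture, given as the dict that the camera call returned (one of the last four; its "shot" number tells which), for a name from the list of things; names that differ only in an ending like _2 or _b are one class to them, and where a whole thing is asked for, a point or a joint stands for the part that bears it (a point fixed in the world has none). Each returns a list of dicts, best first, with "score" (0 to 1); they miss things now and then, are a little off and sometimes report something else, mostly with a low value. They report only what shows in the picture. A call takes as long as a camera call.
- regions_of(picture, target): "pixels" (400x640 bool, what is visible of it) and "extent" ([left, top, right, bottom] in pixels, round what is visible of it).
The state is a dict: "clock": time; "q": joint angles; "qd": joint speeds; "joint_torque": joint torques, N m; "tool_pos": TCP position; "eef_rot": TCP orientation; "contact_force": force on the tool from outside, world axes, zero at the start; "moment": the same for the moment, N m; "opening": opening from 0.0 (shut) to 1.0 (fully open).
Only numpy, scipy, OpenCV 4.12 (cv2) and the standard library are available. Lean on these libraries where they do the work, as an engineer would, in place of code of your own. Each camera call takes 0.05 s, during which the arm holds its last target.

## Task

Pack the inspection case: lay the hand thermometer with the blue sticker, the kitchen timer with the blue sticker and the blue-capped marker pen each flat in the foam recess made for it, with the timer's dial up and the thermometer and pen lengthwise in their recesses, either way round. Leave the thermometer and the timer with the yellow stickers (overdue for checking) and the white-handled peeler where they lie.

Things in the scene. Friction and masses are not known exactly. Their poses are not given: they have to be found in the camera images.
- thermometer_ok: Cream hand thermometer with a round BLUE, white-edged sticker (30 mm) near one end; lies keys up, 165 x 52 x 20 mm (x, y, z), 0.12 kg. To be packed. Origin: centre of its underside; x along its length, z up. Grip it across y at the middle.
- thermometer_due: The same thermometer with a round YELLOW, black-edged sticker. Does not belong; leave it. Origin and axes as for the other thermometer.
- timer_ok: Round kitchen timer, white base and red dial top, with a BLUE, white-edged round sticker (24 mm) on the dial's top; base 62 mm in diameter up to 18 mm, red dial 58 mm in diameter from 19 to 36 mm height (the dial does not turn), 0.07 kg. To be packed. Origin: centre of its underside; z up. Grip it across its diameter in any direction, fingertips about 10 mm above its underside, on the white base (the domed dial is slippery).
- timer_due: The same timer with a YELLOW, black-edged round sticker on the dial. Does not belong; leave it. Origin as for the other timer.
- marker: White marker pen with a blue cap, lying, 17 mm thick, 135 mm long, 0.025 kg. To be packed. Origin: middle of its length, on its underside as it lies at the start; y along its length. It can roll, so use marker_mid for its place.
- marker_mid (a point): Centre of the marker pen, 8 mm above the surface it lies on; y along its length. Grip it here, across its length.
- peeler: Vegetable peeler with a white handle, lying, 170 x 25 x 18 mm; looks a little like the pen. Does not belong; leave it. Origin: on its underside at the middle of its length; x along its length.
- thermometer_insert: Black foam insert, long wide teal-floored recess for the thermometer, 181 x 68 mm along x, centred. A 60 mm wide finger trough, equally deep, crosses its middle along y. One of three 204 x 104 mm inserts, fixed side by side in any order in the low open grey case (rim 18 mm above the worktop). Origin: centre of its underside, 4 mm above the worktop; x lengthwise, z up. Recess floor at z = 3 mm, foam top at z = 12 mm.
- timer_insert: Black foam insert, eight-sided teal-floored nest for the timer, centred, 80 mm across along x, 80 mm between slanting corner blocks; open to its sides (y). One of three 204 x 104 mm inserts, fixed side by side in any order in the low open grey case (rim 18 mm above the worktop). Origin: centre of its underside, 4 mm above the worktop; x lengthwise, z up. Recess floor at z = 3 mm, foam top at z = 12 mm.
- marker_insert: Black foam insert, long narrow teal-floored recess for the marker pen, 153 x 33 mm along x, centred. A 60 mm wide finger trough, equally deep, crosses its middle along y. One of three 204 x 104 mm inserts, fixed side by side in any order in the low open grey case (rim 18 mm above the worktop). Origin: centre of its underside, 4 mm above the worktop; x lengthwise, z up. Recess floor at z = 3 mm, foam top at z = 12 mm.

How it is judged:
At the end, for the whole second after the job is handed in: Blue-stickered thermometer and timer and the pen lie at rest, flat on the floor of their own recesses, centres within 13 mm (timer 14 mm) of the recess centre along x and y, thermometer and pen lengthwise within 0.22 rad. Yellow-stickered instruments and peeler within 30 mm of their start (x of thermometer_ok in the frame of thermometer_insert between -0.013 and 0.013 m and y of thermometer_ok in the frame of thermometer_insert between -0.013 and 0.013 m and z of thermometer_ok in the frame of thermometer_insert between -0.001 and 0.008 m and angle between the x axis of thermometer_ok and the x axis of thermometer_insert, either way round below 0.22 rad and angle between each of thermometer_ok, timer_ok's own z axis and vertical below 0.08 rad and x of timer_ok in the frame of timer_insert between -0.014 and 0.014 m and y of timer_ok in the frame of timer_insert between -0.014 and 0.014 m and z of timer_ok in the frame of timer_insert between -0.001 and 0.008 m and x of marker_mid in the frame of marker_insert between -0.013 and 0.013 m and y of marker_mid in the frame of marker_insert between -0.013 and 0.013 m and z of marker_mid in the frame of marker_insert between 0.006 and 0.016 m and angle between the y axis of marker_mid and the x axis of marker_insert, either way round below 0.22 rad and linear speed of each of thermometer_ok, timer_ok, marker below 0.02 m/s and distance of each of thermometer_due, timer_due, peeler from where it was at the start of the episode below 0.03 m); the robot touches nothing.
It fails at once if a yellow-stickered instrument or the peeler is moved more than 30 mm (distance of any of thermometer_due, timer_due, peeler from where it was at the start of the episode above 0.03 m).
It also fails if it takes over 88 s, if anything falls off the work surface, if the arm or the gripper's body presses on something with over 40 N, if the wrist force passes 120 N, or if a joint passes its speed limit or range.

## Working session

There is one attempt and no reset: what is moved stays moved. The work goes in short steps, Python scripts to look and compute and a tool call to move; the robot and the scene stay as the last step left them, time stands still between calls to the robot, and variables do not carry over. Pictures are saved under pics/ and viewed, and the job is handed in when it is done.

Besides the shell and the picture viewer there is one more tool, called as name([rows], argument=value, ...), one row to a line, values as JSON. send_rows: Moves the arm, as the interface text tells. Its arguments: {"type":"object","properties":{"series":{"type":"array","items":{"type":"object","properties":{"grip":{"type":"number"},"dx":{"type":"number"},"dy":{"type":"number"},"dz":{"type":"number"},"turn":{"type":"number"}}}},"force":{"type":"number"}},"required":["series"]}

```bash
ls; mkdir -p pics; cat > h.py <<'E'
import numpy as np, cv2
from plant import *
def save(p,n): cv2.imwrite('pics/'+n+'.png',p['img'][:,:,::-1])
def world(p,u,v,d=None):
    f=200/np.tan(np.radians(p['fov_y'])/2)
    if d is None: d=p['depth'][np.asarray(v).astype(int),np.asarray(u).astype(int)]
    c=np.stack([(u-p['cx'])/f*d,(v-p['cy'])/f*d,d],-1)
    return (c-p['t'])@p['R']
E
python3 - <<'E'
from h import *
s=get_state();print({k:np.round(v,3) for k,v in s.items()})
for n in ['top','scene']:
    p=snapshot(n);save(p,n+'0');print(n,p['fov_y'],p['cx'],p['cy'],p['t'],p['img'].shape)
    for t in ['thermometer_ok','thermometer_due','timer_ok','timer_due','marker','peeler','thermometer_insert','timer_insert','marker_insert']:
        for r in regions_of(p,t)[:3]:
            m=r['pixels']&(p['depth']>0); v,u=np.nonzero(m)
            if len(u)<5: continue
            w=world(p,u,v); (c,sz,a)=cv2.minAreaRect((w[:,:2]*1000).astype(np.float32))
            print(n,t,round(r['score'],2),r['extent'],'rect',np.round(c),np.round(sz),round(a,1),'z',np.round(np.percentile(w[:,2],[5,50,95]),3))
E
```

```text
pics
{'clock': np.float64(0.0), 'q': array([ 1.182,  0.69 , -0.195,  1.566,  0.157,  0.903, -0.215]), 'qd': array([ 0.001, -0.002, -0.001,  0.001, -0.002,  0.001,  0.   ]), 'joint_torque': array([-0.0000e+00, -5.2756e+01, -1.2670e+00, -1.5343e+01, -5.3000e-02,
        7.0000e-03,  0.0000e+00]), 'tool_pos': array([ 0.256, -0.569,  0.238]), 'eef_rot': array([ 0.978,  0.21 , -0.   , -0.001]), 'contact_force': array([-0.115,  0.578, -0.599]), 'moment': array([-0.022, -0.046,  0.043]), 'opening': np.float64(0.997)}
top 44.14538558729014 317.48325315391327 197.68386177219776 [-0.01227579  0.5533934   1.4826826 ] (400, 640, 3)
top thermometer_ok 0.83 [396.9, 148.6, 424.7, 202.0] rect [ 636. -293.] [168.  59.] 10.1 z [0.014 0.02  0.026]
top thermometer_ok 0.48 [220.2, 181.0, 260.9, 251.8] rect [495. 238.] [207. 105.] 11.7 z [0.003 0.012 0.021]
top thermometer_due 0.62 [328.7, 206.2, 344.8, 257.4] rect [457. -47.] [167.  55.] 0.6 z [0.014 0.02  0.026]
top timer_ok 0.54 [359.0, 161.7, 374.8, 185.2] rect [ 642. -152.] [61. 58.] 72.5 z [0.014 0.028 0.039]
top timer_due 0.54 [318.6, 164.3, 334.7,
[... 1422 characters left out ...]
3. 88.] 27.4 z [-0.     0.025  0.036]
scene peeler 0.52 [351.0, 166.2, 397.8, 181.5] rect [ 455. -207.] [160.  44.] 1.7 z [-0.002  0.01   0.017]
scene thermometer_insert 0.76 [275.7, 216.9, 347.0, 263.3] rect [517. 135.] [208. 111.] 10.9 z [0.003 0.009 0.018]
scene timer_insert 0.64 [249.7, 271.2, 335.2, 320.8] rect [473. 339.] [206. 112.] 12.4 z [0.004 0.014 0.019]
scene marker_insert 0.56 [264.2, 243.2, 338.3, 288.2] rect [494. 235.] [207. 113.] 12.5 z [0.004 0.013 0.019]
scene marker_insert 0.27 [306.2, 153.3, 324.0, 174.1] rect [ 654. -153.] [58. 81.] 71.4 z [0.004 0.026 0.038]
scene marker_insert 0.17 [384.0, 135.7, 400.1, 156.1] rect [ 450. -354.] [124.  13.] 87.6 z [0.009 0.013 0.019]
```

```bash
python3 - <<'E'
import cv2
a=cv2.imread('pics/top0.png');cv2.imwrite('pics/top0c.png',cv2.resize(a[130:290,170:480],None,fx=2.5,fy=2.5,interpolation=cv2.INTER_CUBIC))
E
```

```text
(no output)
```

View pics/top0c.png

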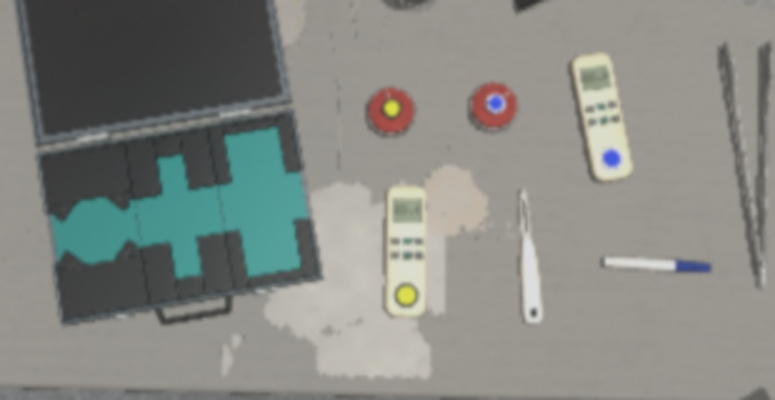

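View pics/scene0.png

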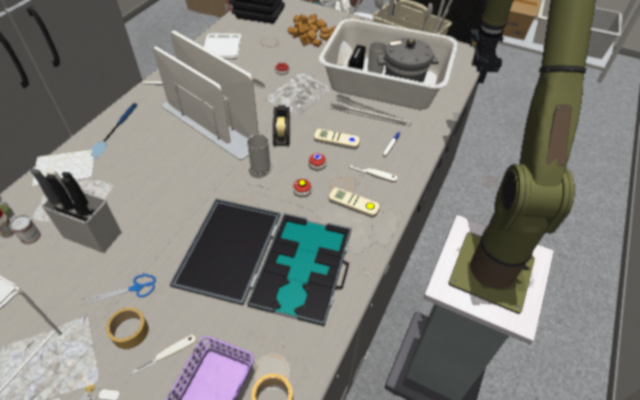

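The overview agrees with the detections. Blue thermometer is at crop (602,115), blue timer at (494,105), pen at (657,264). The recesses from right to left are thermometer, pen, timer. I'll refine these by projecting onto planes of known height and check obstacle heights.

```bash
cat >> h.py <<'E'
def plane(p,u,v,z):
    u=np.asarray(u,float);v=np.asarray(v,float)
    a=world(p,u,v,np.full(u.shape,1.0));c=-p['R'].T@p['t']
    k=(z-c[2])/(a[...,2]-c[2]); return c+(a-c)*k[...,None]
def rect(p,m,z):
    v,u=np.nonzero(m); w=plane(p,u,v,z); c,s,a=cv2.minAreaRect((w[:,:2]*1000).astype(np.float32))
    cov=np.cov(w[:,:2].T);e,V=np.linalg.eigh(cov);ang=np.degrees(np.arctan2(V[1,1],V[0,1]))
    return 'rect',np.round(c,1),np.round(s,1),round(a,1),'mean',np.round(w.mean(0)*1000,1)[:2],'pca',round((ang+30)%180-30,1)
def teal(p):
    h=cv2.cvtColor(p['img'],cv2.COLOR_RGB2HSV); return (abs(h[...,0].astype(int)-88)<8)&(h[...,1]>110)&(h[...,2]>60)
E
python3 - <<'E'
from h import *
for n in ['top','scene']:
    p=snapshot(n); T=teal(p)
    for t,z in [('thermometer_ok',.018),('timer_ok',.034),('marker',.010),('thermometer_insert',.007),('marker_insert',.007),('timer_insert',.007)]:
        rs=regions_of(p,t)
        if not rs: print(n,t,'none');continue
        m=rs[0]['pixels']
        if 'insert' in t: print(n,t,'full',*rect(p,m,.016)); m=m&T
        print(n,t,round(rs[0]['score'],2),*rect(p,m,z))
    if n=='top':
        # heights map over corridor
        v,u=np.mgrid[0:400,0:640]; w=world(p,u,v); ok=(p['depth']>0)
        for x in np.arange(.35,.95,.1):
            print(round(x,2),[int(1000*np.percentile(w[...,2][ok&(abs(w[...,0]-x)<.05)&(abs(w[...,1]-y)<.05)],99)) for y in np.arange(-.5,.51,.1)])
E
```

```text
top thermometer_ok 0.63 rect [ 632.7 -291.5] [160.4  52. ] 11.0 mean [ 631.5 -291.6] pca 11.2
top timer_ok 0.86 rect [ 639.8 -149.3] [57.3 59.9] 1.7 mean [ 639.2 -150.5] pca 138.3
top marker 0.49 rect [ 449.2 -360.1] [132.6  20.8] 88.1 mean [ 448.8 -360.8] pca 87.4
top thermometer_insert full rect [514.5 134.8] [204.6 105. ] 11.8 mean [513.5 134.2] pca 11.2
top thermometer_insert 0.87 rect [515.5 136.4] [178.5 100.2] 11.7 mean [515.3 135.7] pca 11.6
top marker_insert full rect [493.2 237.7] [206.9 107.3] 12.3 mean [492.6 236.8] pca 12.5
top marker_insert 0.66 rect [495.  238.3] [133.7 114.6] 51.0 mean [494.1 238.1] pca 12.9
top timer_insert full rect [472.3 340.2] [209.6 109.9] 10.9 mean [472.4 339. ] pca 11.5
top timer_insert 0.7 rect [473.6 338.6] [ 78.3 103.8] 11.2 mean [473.4 338.3] pca 101.3
0.35 [8, 8, 8, 16, 20, 24, 7, 21, 23, 20, 7]
0.45 [150, 19, 17, 20, 25, 27, 24, 22, 22, 21, 62]
0.55 [151, 8, 26, 9, 22, 24, 21, 23, 23, 23, 62]
0.65 [152, 7, 27, 37, 35, 38, 20, 21, 16, 16, 7]
0.75 [151, 21, 22, 65, 112, 116, 16, 14, 15, 16, 15]
0.85 [152, 56, 60, 82, 299, 117, 14, 16, 16, 16, 14]
scene thermometer_ok 0.89 rect [ 633.4 -283.6] [160.7  67.1] 14.0 mean [ 631.4 -284.6] pca 12.1
scene timer_ok 0.65 rect [ 635.1 -135.2] [61.1 80.9] 27.6 mean [ 636.  -134.7] pca 115.5
scene marker 0.67 rect [ 450.  -355.4] [114.5  14.7] 89.7 mean [ 449.9 -353.2] pca 88.8
scene thermometer_insert full rect [515.4 138.5] [209.6 111.1] 12.4 mean [513.5 138.4] pca 13.2
scene thermometer_insert 0.64 rect [516.9 135.3] [186.  105.7] 11.3 mean [516.6 133.2] pca 11.6
scene marker_insert full rect [493.5 240.9] [204.1 109.5] 11.4 mean [491.7 240.4] pca 11.0
scene marker_insert 0.82 rect [496.2 233.1] [135.2 120. ] 51.9 mean [495.5 237.1] pca 11.9
scene timer_insert full rect [472.5 342.5] [206.7 111.4] 12.0 mean [470.9 342.7] pca 11.8
scene timer_insert 0.73 rect [475.  338.7] [ 83.4 105.4] 13.3 mean [474.6 340.1] pca 100.2
```

```bash
python3 - <<'E'
from h import *
p=snapshot('top'); v,u=np.mgrid[0:400,0:640]; w=world(p,u,v); ok=(p['depth']>0)&(w[...,2]>.05)&(w[...,0]>.3)&(w[...,0]<.95)
for y in np.arange(-.7,-.35,.02):
    m=ok&(abs(w[...,1]-y)<.01)
    print(round(y,2),m.sum(), np.round([w[...,0][m].min(),w[...,0][m].max(),w[...,2][m].max()],2) if m.any() else '')
save(p,'top1')
E
```

```text
-0.7 917 [0.36 0.86 0.21]
-0.68 851 [0.36 0.85 0.18]
-0.66 932 [0.3  0.85 0.34]
-0.64 1109 [0.3  0.85 0.35]
-0.62 650 [0.3  0.85 0.35]
-0.6 217 [0.3  0.84 0.33]
-0.58 277 [0.3  0.84 0.6 ]
-0.56 554 [0.3  0.84 0.6 ]
-0.54 450 [0.41 0.83 0.16]
-0.52 372 [0.54 0.92 0.16]
-0.5 159 [0.71 0.91 0.16]
-0.48 71 [0.81 0.92 0.07]
-0.46 46 [0.83 0.9  0.06]
-0.44 39 [0.83 0.92 0.06]
-0.42 38 [0.84 0.91 0.06]
-0.4 27 [0.83 0.89 0.06]
-0.38 13 [0.83 0.85 0.06]
-0.36 0
```

View pics/top1.png

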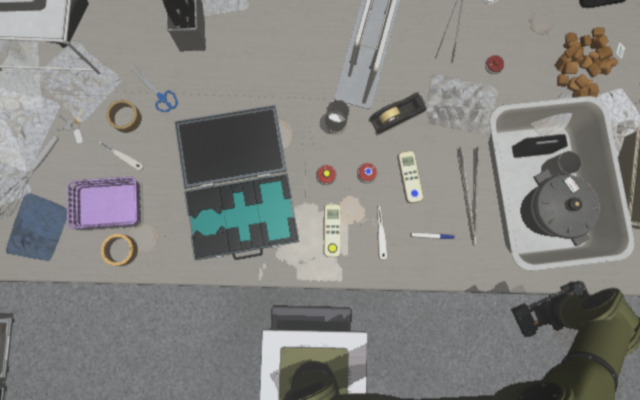

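send_rows([
  {"dx": 33,"dy": -14,"grip": 1},
  {"dx": 33,"dy": -14},
  {"dx": 33,"dy": -14},
  {"dx": 33,"dy": -14},
  {"dx": 33,"dy": -14},
  {"dx": 33,"dy": -14},
  {"dx": 33,"dy": -14},
  {"dx": 32,"dy": -14},
  {"turn": -0.137},
  {"turn": -0.137},
  {"turn": -0.137},
  {"turn": -0.137},
  {"turn": -0.137},
  {"turn": -0.137},
  {"turn": -0.137},
  {"turn": -0.137},
  {},
  {},
])

```text
schema error: expected keys grip, dx, dy, dz, turn
```

```bash
cat >> h.py <<'E'
def pose():
    s=get_state();q=s['eef_rot'];psi=2*np.arctan2(q[1],q[0])
    return s['tool_pos']*1000,np.degrees(psi),s
def go(x,y,z=None,ang=None):
    P,psi,s=pose();a=np.radians(psi);d=np.array([x,y])-P[:2]
    psi=(psi+180)%360-180
    print('at',np.round(P,1),'psi',round(psi,1),'open',round(float(s['opening']),3),'F',np.round(s['contact_force'],1),'q',np.round(s['q'],2),'t',round(float(s['clock']),2))
    print('dx %.1f dy %.1f'%(np.cos(a)*d[0]+np.sin(a)*d[1],np.sin(a)*d[0]-np.cos(a)*d[1]), 'dz %.1f'%(P[2]-z) if z is not None else '', 'turn %.3f'%np.radians(psi-ang) if ang is not None else '')
def wr(names,n):
    p=snapshot('wrist');save(p,n);T=teal(p)
    for t,z in names:
        for r in regions_of(p,t)[:1]:
            m=r['pixels']
            if 'insert' in t:m=m&T
            print(t,round(r['score'],2),r['extent'],*rect(p,m,z))
            if (m&(p['depth']>0)).sum()>10:
                v,u=np.nonzero(m&(p['depth']>0)); print('  z',np.round(np.percentile(world(p,u,v)[:,2],[5,50,95]),3))
E
python3 - <<'E'
from h import *
wr([('marker',.009),('thermometer_ok',.018)],'w1');go(449,-359,4,87.4)
E
```

```text
at [ 256.5 -570.   238.7] psi 24.2 open 1.0 F [-1.   0.1  0.2] q [ 1.18  0.69 -0.19  1.57  0.16  0.9  -0.22] t 1.9
dx 262.1 dy -113.4 dz 234.7 turn -1.103
```

View pics/w1.png

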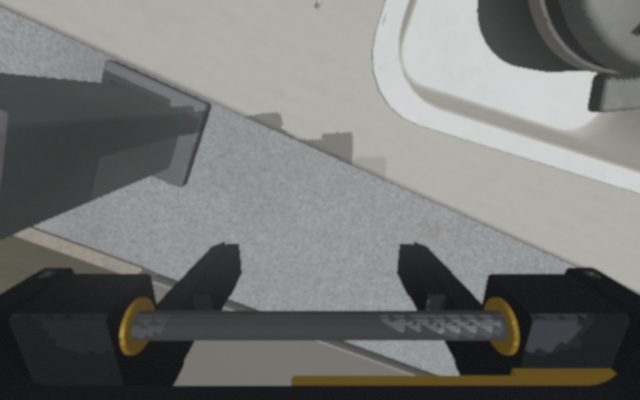

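The call was refused because every row needs all five keys. The arm hasn't moved, so I'm resending it.

send_rows([
  {"dx": 33,"dy": -14,"dz": 0,"turn": 0,"grip": 1},
  {"dx": 33,"dy": -14,"dz": 0,"turn": 0,"grip": 1},
  {"dx": 33,"dy": -14,"dz": 0,"turn": 0,"grip": 1},
  {"dx": 33,"dy": -14,"dz": 0,"turn": 0,"grip": 1},
  {"dx": 33,"dy": -14,"dz": 0,"turn": 0,"grip": 1},
  {"dx": 33,"dy": -14,"dz": 0,"turn": 0,"grip": 1},
  {"dx": 33,"dy": -14,"dz": 0,"turn": 0,"grip": 1},
  {"dx": 31,"dy": -15,"dz": 0,"turn": 0,"grip": 1},
  {"dx": 0,"dy": 0,"dz": 0,"turn": -0.138,"grip": 1},
  {"dx": 0,"dy": 0,"dz": 0,"turn": -0.138,"grip": 1},
  {"dx": 0,"dy": 0,"dz": 0,"turn": -0.138,"grip": 1},
  {"dx": 0,"dy": 0,"dz": 0,"turn": -0.138,"grip": 1},
  {"dx": 0,"dy": 0,"dz": 0,"turn": -0.138,"grip": 1},
  {"dx": 0,"dy": 0,"dz": 0,"turn": -0.138,"grip": 1},
  {"dx": 0,"dy": 0,"dz": 0,"turn": -0.138,"grip": 1},
  {"dx": 0,"dy": 0,"dz": 0,"turn": -0.138,"grip": 1},
  {"dx": 0,"dy": 0,"dz": 0,"turn": 0,"grip": 1},
  {"dx": 0,"dy": 0,"dz": 0,"turn": 0,"grip": 1},
])

```text
clock: 3.7
tool_pos: [0.449, -0.3596, 0.2387]
eef_rot: [0.724, 0.69, 0.0, 0.0]
contact_force: [0.2, 0.4, -0.7]
opening: 0.999
```

```bash
python3 - <<'E'
from h import *
wr([('marker',.009)],'w2');go(449,-359,4,87.4)
E
```

```text
marker 0.59 [312.7, 119.6, 327.5, 220.2] rect [ 450.5 -362.1] [135.4  16.2] 87.8 mean [ 450.1 -357.6] pca 87.7
  z [0.01  0.014 0.017]
at [ 449.  -359.5  238.8] psi 87.3 open 1.003 F [0.5 0.6 0.5] q [ 0.88  0.65 -0.49  1.71  0.38  0.87  0.18] t 3.8
dx 0.5 dy -0.0 dz 234.8 turn -0.001
```

View pics/w2.png

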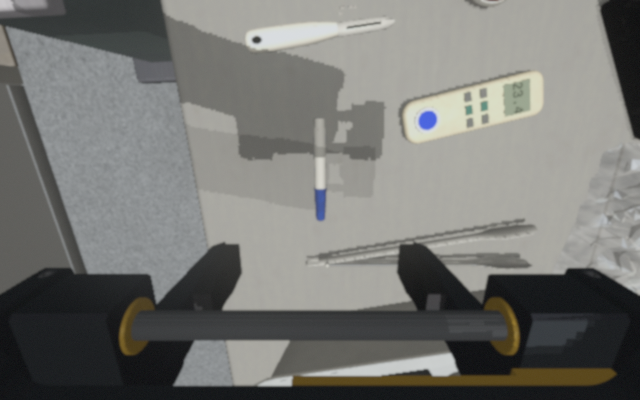

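The pen (px column 320, rows 119–220) is centred between the jaws at (450, -361). I'll go down and grip it.

send_rows([
  {"dx": -2,"dy": 1,"dz": 45,"turn": 0,"grip": 1},
  {"dx": 0,"dy": 0,"dz": 45,"turn": 0,"grip": 1},
  {"dx": 0,"dy": 0,"dz": 45,"turn": 0,"grip": 0.7},
  {"dx": 0,"dy": 0,"dz": 45,"turn": 0,"grip": 0.6},
  {"dx": 0,"dy": 0,"dz": 35,"turn": 0,"grip": 0.5},
  {"dx": 0,"dy": 0,"dz": 14,"turn": 0,"grip": 0.5},
  {"dx": 0,"dy": 0,"dz": 6,"turn": 0,"grip": 0.5},
  {"dx": 0,"dy": 0,"dz": 0,"turn": 0,"grip": 0},
  {"dx": 0,"dy": 0,"dz": 0,"turn": 0,"grip": 0},
  {"dx": 0,"dy": 0,"dz": 0,"turn": 0,"grip": 0},
  {"dx": 0,"dy": 0,"dz": 0,"turn": 0,"grip": 0},
  {"dx": 0,"dy": 0,"dz": 0,"turn": 0,"grip": 0},
  {"dx": 0,"dy": 0,"dz": 0,"turn": 0,"grip": 0},
], force=15)

```text
clock: 5.1
tool_pos: [0.4505, -0.362, 0.0048]
eef_rot: [0.723, 0.691, 0.0, 0.001]
contact_force: [-1.1, -0.5, 6.4]
opening: 0.167
```

```bash
python3 - <<'E'
from h import *
go(494.5,238,120,11.9)
E
```

```text
at [ 450.5 -362.     4.8] psi 87.5 open 0.167 F [-1.1 -0.5  6.4] q [ 0.75  0.99 -0.26  1.84  0.61  0.39 -0.01] t 5.1
dx 601.4 dy 17.5 dz -115.2 turn 1.319
```

send_rows([
  {"dx": 0,"dy": 0,"dz": -20,"turn": 0,"grip": 0},
  {"dx": 0,"dy": 0,"dz": -45,"turn": 0,"grip": 0},
  {"dx": 0,"dy": 0,"dz": -45,"turn": 0,"grip": 0},
  {"dx": 40,"dy": 1,"dz": -30,"turn": 0,"grip": 0},
  {"dx": 47,"dy": 1,"dz": 0,"turn": 0,"grip": 0},
  {"dx": 47,"dy": 1,"dz": 0,"turn": 0,"grip": 0},
  {"dx": 47,"dy": 1,"dz": 0,"turn": 0,"grip": 0},
  {"dx": 47,"dy": 2,"dz": 0,"turn": 0,"grip": 0},
  {"dx": 47,"dy": 2,"dz": 0,"turn": 0,"grip": 0},
  {"dx": 47,"dy": 2,"dz": 0,"turn": 0,"grip": 0},
  {"dx": 47,"dy": 2,"dz": 0,"turn": 0,"grip": 0},
  {"dx": 47,"dy": 2,"dz": 0,"turn": 0,"grip": 0},
  {"dx": 47,"dy": 2,"dz": 0,"turn": 0,"grip": 0},
  {"dx": 47,"dy": 2,"dz": 0,"turn": 0,"grip": 0},
  {"dx": 47,"dy": 0,"dz": 0,"turn": 0,"grip": 0},
  {"dx": 44,"dy": 0,"dz": 0,"turn": 0,"grip": 0},
  {"dx": 0,"dy": 0,"dz": 0,"turn": 0,"grip": 0},
])

```text
clock: 6.8
tool_pos: [0.4935, 0.2477, 0.1443]
eef_rot: [0.719, 0.695, 0.004, -0.002]
contact_force: [-0.3, 0.2, -0.0]
opening: 0.17
```

send_rows([
  {"dx": 0,"dy": 0,"dz": 0,"turn": 0.146,"grip": 0},
  {"dx": 0,"dy": 0,"dz": 0,"turn": 0.146,"grip": 0},
  {"dx": 0,"dy": 0,"dz": 0,"turn": 0.146,"grip": 0},
  {"dx": 0,"dy": 0,"dz": 0,"turn": 0.146,"grip": 0},
  {"dx": 0,"dy": 0,"dz": 0,"turn": 0.146,"grip": 0},
  {"dx": 0,"dy": 0,"dz": 0,"turn": 0.146,"grip": 0},
  {"dx": 0,"dy": 0,"dz": 0,"turn": 0.146,"grip": 0},
  {"dx": 0,"dy": 0,"dz": 0,"turn": 0.146,"grip": 0},
  {"dx": 0,"dy": 0,"dz": 0,"turn": 0.146,"grip": 0},
  {"dx": 0,"dy": 0,"dz": 0,"turn": 0,"grip": 0},
  {"dx": 0,"dy": 0,"dz": 0,"turn": 0,"grip": 0},
])

```text
clock: 7.9
tool_pos: [0.4942, 0.2379, 0.1437]
eef_rot: [0.994, 0.108, -0.0, 0.0]
contact_force: [-0.2, 0.1, 0.5]
opening: 0.166
```

```bash
python3 - <<'E'
from h import *
go(494.5,238,13,11.9)
wr([('marker',.14),('marker_insert',.007),('thermometer_insert',.007),('timer_insert',.007)],'w3')
E
```

```text
at [494.2 237.9 143.7] psi 12.4 open 0.166 F [-0.2  0.1  0.5] q [-0.59  0.73  0.1   1.89 -0.13  0.52 -1.76] t 7.9
dx 0.3 dy -0.1 dz 130.7 turn 0.008
marker 0.75 [302.8, 134.7, 334.8, 363.6] rect [488.4 236.3] [147.1  17.1] 12.4 mean [505.5 240.4] pca 12.6
  z [0.149 0.153 0.155]
marker_insert 0.85 [261.1, 79.3, 383.3, 261.8] rect [505.  239.5] [131.8 105. ] 12.4 mean [512.9 239. ] pca 66.8
  z [0.006 0.007 0.008]
thermometer_insert 0.88 [367.6, 80.4, 501.2, 282.7] rect [515.1 134.7] [184.1 104.4] 11.7 mean [522.8 134.9] pca 11.4
  z [0.006 0.007 0.008]
timer_insert 0.7 [143.8, 75.1, 269.1, 282.0] rect [472.6 339.3] [ 81.3 103.7] 11.8 mean [473.9 339.6] pca 100.7
  z [0.006 0.007 0.009]
```

View pics/w3.png

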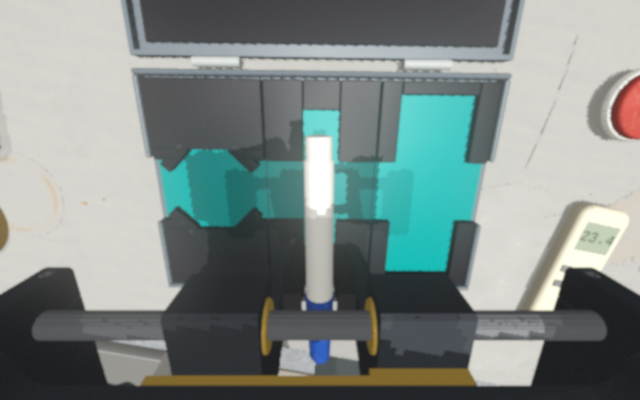

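```bash
python3 - <<'E'
from h import *
p=snapshot('wrist');print(np.round(-p['R'].T@p['t'],3))
m=regions_of(p,'marker')[0]['pixels']
for z in(.146,.15,.153): print(z,*rect(p,m,z))
v,u=np.nonzero(m&(p['depth']>0));w=world(p,u,v)*1000
a=np.radians(12.2);s=(w[:,:2]-[494.2,237.9])@[np.cos(a),np.sin(a)]
for b in range(-80,80,20):
    k=(s>b)&(s<=b+20)
    if k.any():print(b,k.sum(),np.round(np.median(w[k],0),1))
print(s.min(),s.max())
E
```

```text
[0.575 0.255 0.29 ]
0.146 rect [492.  237.5] [141.2  15.8] 12.3 mean [508.6 241.2] pca 12.6
0.15 rect [494.3 238. ] [137.3  15.4] 12.3 mean [510.5 241.6] pca 12.6
0.153 rect [496.1 238.4] [134.3  15.1] 12.3 mean [511.9 241.9] pca 12.6
-80 122 [433.2 224.3 152.5]
-60 304 [441.2 226.3 153. ]
-40 309 [471.7 233.1 153.8]
-20 782 [484.6 235.5 153.7]
0 902 [504.  240.2 153.6]
20 1057 [523.8 244.6 153.6]
40 1196 [543.3 249.  153.4]
60 493 [557.2 251.8 152.5]
-215.85244553797926 68.24465795546666
```

Pen is held level and central over its recess (centre 495, 238). I'll lower it into the recess and release.

send_rows([
  {"dx": -1,"dy": 0,"dz": 45,"turn": 0,"grip": 0},
  {"dx": 0,"dy": 0,"dz": 45,"turn": 0,"grip": 0},
  {"dx": 0,"dy": 0,"dz": 25,"turn": 0,"grip": 0},
  {"dx": 0,"dy": 0,"dz": 11,"turn": 0,"grip": 0},
  {"dx": 0,"dy": 0,"dz": 5,"turn": 0,"grip": 0},
  {"dx": 0,"dy": 0,"dz": 0,"turn": 0,"grip": 0},
  {"dx": 0,"dy": 0,"dz": 0,"turn": 0,"grip": 0},
  {"dx": 0,"dy": 0,"dz": 0,"turn": 0,"grip": 0.22},
  {"dx": 0,"dy": 0,"dz": 0,"turn": 0,"grip": 0.35},
  {"dx": 0,"dy": 0,"dz": 0,"turn": 0,"grip": 0.4},
  {"dx": 0,"dy": 0,"dz": 0,"turn": 0,"grip": 0.4},
  {"dx": 0,"dy": 0,"dz": 0,"turn": 0,"grip": 0.4},
])

```text
clock: 9.45
tool_pos: [0.4934, 0.238, 0.0128]
eef_rot: [0.994, 0.106, 0.0, -0.0]
contact_force: [0.4, -0.8, -0.0]
opening: 0.399
```

send_rows([
  {"dx": 0,"dy": 0,"dz": -20,"turn": 0,"grip": 0.4},
  {"dx": 0,"dy": 0,"dz": -40,"turn": 0,"grip": 0.4},
  {"dx": 0,"dy": 0,"dz": -45,"turn": 0,"grip": 1},
  {"dx": 0,"dy": 0,"dz": -45,"turn": 0,"grip": 1},
  {"dx": 0,"dy": 0,"dz": -10,"turn": 0,"grip": 1},
  {"dx": 0,"dy": 0,"dz": 0,"turn": 0,"grip": 1},
])

```text
clock: 10.05
tool_pos: [0.4943, 0.2384, 0.1744]
eef_rot: [0.994, 0.106, 0.002, -0.001]
contact_force: [-0.3, -0.4, -0.3]
opening: 0.733
```

```bash
python3 - <<'E'
from h import *
go(632.5,-291.5,None,11.2)
wr([('marker',.017)],'w4')
E
```

```text
at [494.3 238.4 174.4] psi 12.2 open 0.733 F [-0.3 -0.4 -0.3] q [-0.6   0.68  0.11  1.87 -0.13  0.59 -1.77] t 10.05
dx 23.1 dy 547.2  turn 0.017
marker 0.59 [315.1, 123.2, 325.6, 242.2] rect [494.5 239.2] [134.3  14.5] 12.6 mean [500.3 240.1] pca 12.9
  z [0.018 0.022 0.023]
```

View pics/w4.png

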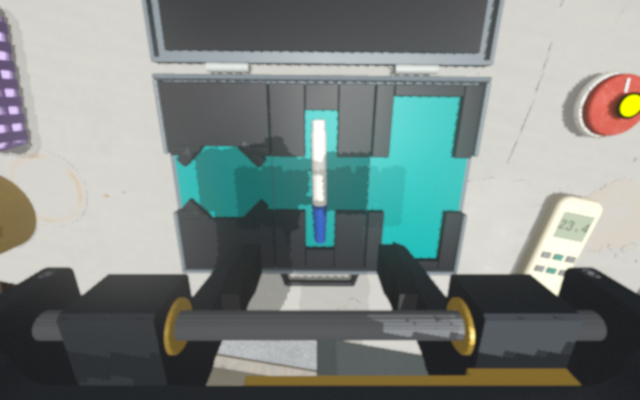

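The pen lies flat in its recess (px column 320, rows 123–242). Next is the blue thermometer.

send_rows([
  {"dx": 2,"dy": 35,"dz": 0,"turn": 0.017,"grip": 1},
  {"dx": 2,"dy": 46,"dz": 0,"turn": 0,"grip": 1},
  {"dx": 2,"dy": 46,"dz": 0,"turn": 0,"grip": 1},
  {"dx": 2,"dy": 46,"dz": 0,"turn": 0,"grip": 1},
  {"dx": 2,"dy": 46,"dz": 0,"turn": 0,"grip": 1},
  {"dx": 2,"dy": 46,"dz": 0,"turn": 0,"grip": 1},
  {"dx": 2,"dy": 46,"dz": 0,"turn": 0,"grip": 1},
  {"dx": 2,"dy": 46,"dz": 0,"turn": 0,"grip": 1},
  {"dx": 2,"dy": 46,"dz": 0,"turn": 0,"grip": 1},
  {"dx": 2,"dy": 46,"dz": 0,"turn": 0,"grip": 1},
  {"dx": 2,"dy": 46,"dz": 0,"turn": 0,"grip": 1},
  {"dx": 0,"dy": 46,"dz": 0,"turn": 0,"grip": 1},
  {"dx": 0,"dy": 6,"dz": 0,"turn": 0,"grip": 1},
  {"dx": 0,"dy": 0,"dz": 0,"turn": 0,"grip": 1},
  {"dx": 0,"dy": 0,"dz": 0,"turn": 0,"grip": 1},
])

```text
clock: 11.65
tool_pos: [0.6213, -0.2917, 0.1707]
eef_rot: [0.995, 0.099, -0.001, -0.002]
contact_force: [0.7, 1.2, 0.7]
opening: 0.999
```

```bash
python3 - <<'E'
from h import *
go(632.5,-291.5,4,11.2)
wr([('thermometer_ok',.019)],'w5')
E
```

```text
at [ 621.3 -291.7  170.7] psi 11.3 open 0.999 F [0.7 1.2 0.7] q [ 0.37  0.85  0.01  1.42 -0.01  0.87 -0.99] t 11.65
dx 11.0 dy 2.0 dz 166.7 turn 0.002
thermometer_ok 0.94 [294.9, 93.6, 351.1, 245.1] rect [ 635.4 -291.3] [162.9  51.3] 11.1 mean [ 642.7 -289.9] pca 11.4
  z [0.018 0.02  0.022]
```

View pics/w5.png

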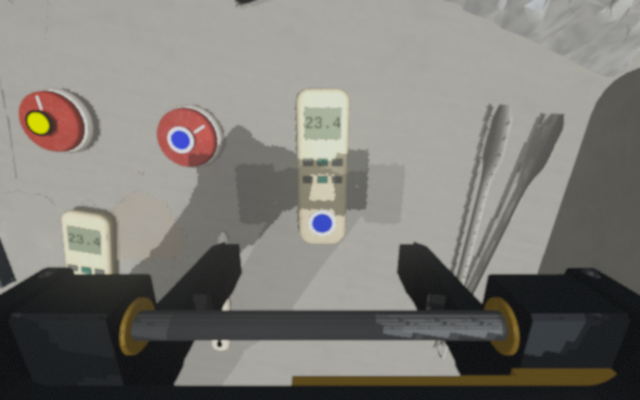

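send_rows([
  {"dx": 14,"dy": 2.5,"dz": 40,"turn": 0,"grip": 1},
  {"dx": 0,"dy": 0,"dz": 45,"turn": 0,"grip": 1},
  {"dx": 0,"dy": 0,"dz": 40,"turn": 0,"grip": 1},
  {"dx": 0,"dy": 0,"dz": 25,"turn": 0,"grip": 1},
  {"dx": 0,"dy": 0,"dz": 11,"turn": 0,"grip": 1},
  {"dx": 0,"dy": 0,"dz": 4,"turn": 0,"grip": 1},
  {"dx": 0,"dy": 0,"dz": 0,"turn": 0,"grip": 0.4},
  {"dx": 0,"dy": 0,"dz": 0,"turn": 0,"grip": 0.4},
  {"dx": 0,"dy": 0,"dz": 0,"turn": 0,"grip": 0.4},
  {"dx": 0,"dy": 0,"dz": 0,"turn": 0,"grip": 0.4},
  {"dx": 0,"dy": 0,"dz": 0,"turn": 0,"grip": 0.4},
], force=25)

```text
clock: 12.85
tool_pos: [0.6365, -0.2936, 0.0085]
eef_rot: [0.995, 0.098, 0.0, -0.0]
contact_force: [-0.8, -0.9, 6.4]
opening: 0.574
```

```bash
python3 - <<'E'
from h import *
go(515,135.5,None,11.7)
E
```

```text
at [ 636.5 -293.6    8.5] psi 11.2 open 0.574 F [-0.8 -0.9  6.4] q [ 0.37  1.08  0.    1.43 -0.    0.63 -1.  ] t 12.85
dx -35.7 dy -444.5  turn -0.008
```

send_rows([
  {"dx": 0,"dy": 0,"dz": -20,"turn": 0,"grip": 0.4},
  {"dx": 0,"dy": 0,"dz": -45,"turn": 0,"grip": 0.4},
  {"dx": 0,"dy": 0,"dz": -45,"turn": 0,"grip": 0.4},
  {"dx": -3,"dy": -30,"dz": -30,"turn": -0.008,"grip": 0.4},
  {"dx": -3,"dy": -41,"dz": 0,"turn": 0,"grip": 0.4},
  {"dx": -3,"dy": -41,"dz": 0,"turn": 0,"grip": 0.4},
  {"dx": -3,"dy": -41,"dz": 0,"turn": 0,"grip": 0.4},
  {"dx": -3,"dy": -41,"dz": 0,"turn": 0,"grip": 0.4},
  {"dx": -3,"dy": -41,"dz": 0,"turn": 0,"grip": 0.4},
  {"dx": -3,"dy": -41,"dz": 0,"turn": 0,"grip": 0.4},
  {"dx": -3,"dy": -41,"dz": 0,"turn": 0,"grip": 0.4},
  {"dx": -3,"dy": -41,"dz": 0,"turn": 0,"grip": 0.4},
  {"dx": -4,"dy": -41,"dz": 0,"turn": 0,"grip": 0.4},
  {"dx": -4,"dy": -41,"dz": 0,"turn": 0,"grip": 0.4},
  {"dx": 0,"dy": -5,"dz": 0,"turn": 0,"grip": 0.4},
  {"dx": 0,"dy": 0,"dz": 0,"turn": 0,"grip": 0.4},
  {"dx": 0,"dy": 0,"dz": 0,"turn": 0,"grip": 0.4},
])

```text
clock: 14.55
tool_pos: [0.5128, 0.1334, 0.1484]
eef_rot: [0.995, 0.101, 0.001, 0.001]
contact_force: [1.3, -0.7, -1.7]
opening: 0.572
```

```bash
python3 - <<'E'
from h import *
go(515,135.5,16,11.7)
wr([('thermometer_ok',.153),('thermometer_insert',.007)],'w6')
E
```

```text
at [512.8 133.4 148.4] psi 11.6 open 0.572 F [ 1.3 -0.7 -1.7] q [-0.4   0.7   0.09  1.95 -0.12  0.49 -1.59] t 14.55
dx 2.6 dy -1.6 dz 132.4 turn -0.002
thermometer_ok 0.97 [263.4, 110.0, 375.3, 378.7] rect [513.2 133.4] [163.   53.7] 11.7 mean [531.2 137.2] pca 11.6
  z [0.158 0.16  0.162]
thermometer_insert 0.81 [259.3, 77.1, 374.3, 126.5] rect [595.7 168.8] [10.4 31.5] 11.6 mean [595.3 172.8] pca 105.9
  z [0.006 0.007 0.008]
```

View pics/w6.png

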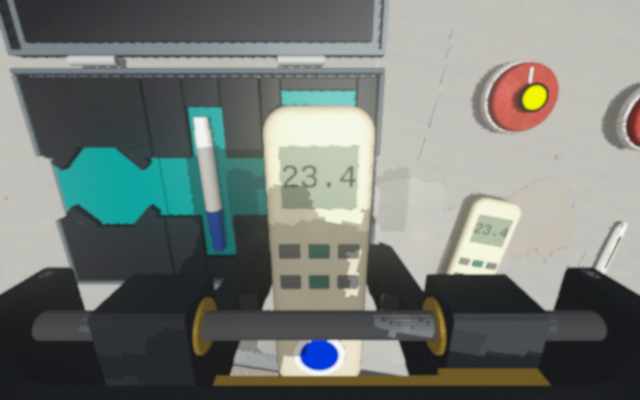

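send_rows([
  {"dx": 1,"dy": -1.5,"dz": 45,"turn": 0,"grip": 0.4},
  {"dx": 0,"dy": 0,"dz": 45,"turn": 0,"grip": 0.4},
  {"dx": 0,"dy": 0,"dz": 25,"turn": 0,"grip": 0.4},
  {"dx": 0,"dy": 0,"dz": 11,"turn": 0,"grip": 0.4},
  {"dx": 0,"dy": 0,"dz": 5.5,"turn": 0,"grip": 0.4},
  {"dx": 0,"dy": 0,"dz": 0,"turn": 0,"grip": 0.4},
  {"dx": 0,"dy": 0,"dz": 0,"turn": 0,"grip": 0.4},
  {"dx": 0,"dy": 0,"dz": 0,"turn": 0,"grip": 0.6},
  {"dx": 0,"dy": 0,"dz": 0,"turn": 0,"grip": 0.66},
  {"dx": 0,"dy": 0,"dz": 0,"turn": 0,"grip": 0.66},
  {"dx": 0,"dy": 0,"dz": 0,"turn": 0,"grip": 0.66},
])

```text
clock: 15.8
tool_pos: [0.5129, 0.1367, 0.0165]
eef_rot: [0.995, 0.102, 0.0, -0.0]
contact_force: [0.4, -0.8, -0.8]
opening: 0.657
```

send_rows([
  {"dx": 0,"dy": 0,"dz": -20,"turn": 0,"grip": 0.66},
  {"dx": 0,"dy": 0,"dz": -40,"turn": 0,"grip": 0.66},
  {"dx": 0,"dy": 0,"dz": -45,"turn": 0,"grip": 1},
  {"dx": 0,"dy": 0,"dz": -45,"turn": 0,"grip": 1},
  {"dx": 0,"dy": 0,"dz": -10,"turn": 0,"grip": 1},
  {"dx": 0,"dy": 0,"dz": 0,"turn": 0,"grip": 1},
])

```text
clock: 16.4
tool_pos: [0.5137, 0.1369, 0.1779]
eef_rot: [0.995, 0.102, 0.002, -0.0]
contact_force: [-0.2, -0.0, -0.1]
opening: 0.992
```

```bash
python3 - <<'E'
from h import *
go(641,-151,None,11.7)
wr([('thermometer_ok',.026),('marker',.02)],'w7')
E
```

```text
at [513.7 136.9 177.9] psi 11.7 open 0.992 F [-0.2 -0.  -0.1] q [-0.41  0.66  0.1   1.92 -0.12  0.56 -1.6 ] t 16.4
dx 66.4 dy 307.7  turn -0.000
thermometer_ok 0.56 [292.5, 108.1, 348.2, 255.4] rect [513.9 136.8] [163.6  52.4] 11.3 mean [520.3 138.3] pca 11.5
  z [0.025 0.027 0.029]
marker 0.79 [208.5, 118.9, 236.2, 241.4] rect [494.9 237.2] [135.3  17. ] 12.8 mean [499.4 238.2] pca 13.0
  z [0.015 0.021 0.023]
```

View pics/w7.png

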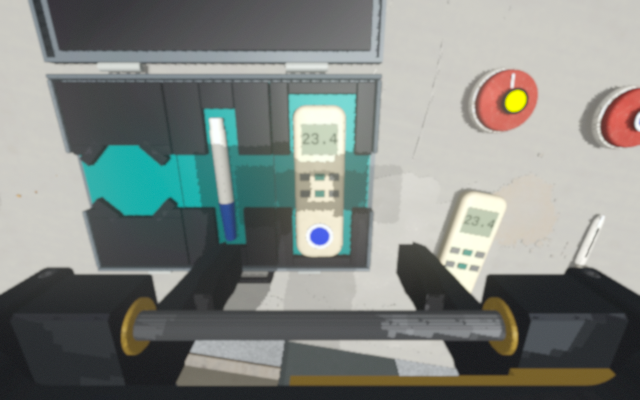

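send_rows([
  {"dx": 8,"dy": 30,"dz": 0,"turn": 0,"grip": 1},
  {"dx": 8,"dy": 40,"dz": 0,"turn": 0,"grip": 1},
  {"dx": 8,"dy": 40,"dz": 0,"turn": 0,"grip": 1},
  {"dx": 8,"dy": 40,"dz": 0,"turn": 0,"grip": 1},
  {"dx": 8,"dy": 40,"dz": 0,"turn": 0,"grip": 1},
  {"dx": 8,"dy": 40,"dz": 0,"turn": 0,"grip": 1},
  {"dx": 8,"dy": 40,"dz": 0,"turn": 0,"grip": 1},
  {"dx": 10,"dy": 38,"dz": 0,"turn": 0,"grip": 1},
  {"dx": 0,"dy": 0,"dz": 0,"turn": 0,"grip": 1},
  {"dx": 0,"dy": 0,"dz": 0,"turn": 0,"grip": 1},
])

```text
clock: 17.55
tool_pos: [0.6385, -0.1524, 0.1737]
eef_rot: [0.995, 0.101, -0.002, -0.001]
contact_force: [-0.1, -0.2, -0.0]
opening: 1.0
```

```bash
python3 - <<'E'
from h import *
go(641,-151,10,11.7)
wr([('timer_ok',.034)],'w8')
E
```

```text
at [ 638.5 -152.4  173.7] psi 11.6 open 1.0 F [-0.1 -0.2 -0. ] q [ 0.14  0.81  0.05  1.53 -0.05  0.81 -1.16] t 17.55
dx 2.8 dy -0.9 dz 163.7 turn -0.002
timer_ok 0.71 [287.6, 147.9, 351.7, 205.9] rect [ 649.6 -152.2] [58.3 58.1] 57.2 mean [ 650.1 -152.1] pca 17.6
  z [0.016 0.028 0.038]
```

View pics/w8.png

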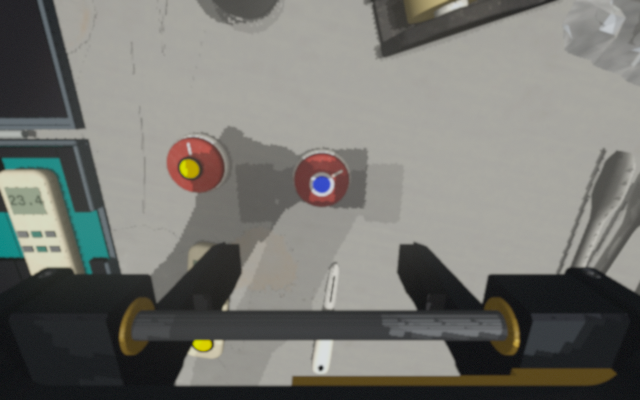

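```bash
python3 - <<'E'
from h import *
for n in['wrist','top']:
    p=snapshot(n);h=cv2.cvtColor(p['img'],cv2.COLOR_RGB2HSV)
    b=(abs(h[...,0].astype(int)-117)<10)&(h[...,1]>120)&(h[...,2]>90)
    r=regions_of(p,'timer_ok')
    if not r:continue
    m=r[0]['pixels']; k=m&b
    v,u=np.nonzero(k); print(n,len(u),u.mean(),v.mean(),np.round(plane(p,u,v,.036).mean(0)*1000,1))
    v,u=np.nonzero(k&(p['depth']>0));
    if len(u):print(np.round(np.median(world(p,u,v),0)*1000,1))
    # circle fit from depth: dial rim / top points
    v,u=np.nonzero(m&(p['depth']>0));w=world(p,u,v)*1000
    k=w[:,2]>24; print('top pts',np.round((w[k].min(0)+w[k].max(0))/2,1),np.round(np.ptp(w[k],axis=0),1))
E
```

```text
wrist 191 323.9895287958115 184.59162303664922 [ 644.6 -153.5   36. ]
[ 645.1 -153.3   37.4]
top pts [ 644.6 -153.1   32. ] [56.8 56.3 15.9]
top 18 368.0 170.5 [ 644.3 -153.7   36. ]
[ 644.3 -152.    38. ]
top pts [ 577.8 -118.8  332.1] [143.4  81.3 616. ]
```

send_rows([
  {"dx": 6,"dy": 2,"dz": 30,"turn": 0,"grip": 1},
  {"dx": 0,"dy": 0,"dz": 45,"turn": 0,"grip": 1},
  {"dx": 0,"dy": 0,"dz": 40,"turn": 0,"grip": 1},
  {"dx": 0,"dy": 0,"dz": 30,"turn": 0,"grip": 1},
  {"dx": 0,"dy": 0,"dz": 14,"turn": 0,"grip": 1},
  {"dx": 0,"dy": 0,"dz": 5,"turn": 0,"grip": 1},
  {"dx": 0,"dy": 0,"dz": 0,"turn": 0,"grip": 1},
  {"dx": 0,"dy": 0,"dz": 0,"turn": 0,"grip": 1},
], force=20)

```text
clock: 18.65
tool_pos: [0.6474, -0.1527, 0.014]
eef_rot: [0.995, 0.102, 0.001, 0.001]
contact_force: [-0.8, 0.1, 0.4]
opening: 1.001
```

```bash
python3 - <<'E'
from h import *
go(644.6,-153.3,9,11.7)
E
```

```text
at [ 647.4 -152.7   14. ] psi 11.7 open 1.001 F [-0.8  0.1  0.4] q [ 0.15  1.03  0.03  1.56 -0.05  0.54 -1.16] t 18.65
dx -2.8 dy 0.0 dz 5.0 turn -0.000
```

send_rows([
  {"dx": -3,"dy": 0,"dz": 4.5,"turn": 0,"grip": 1},
  {"dx": 0,"dy": 0,"dz": 0,"turn": 0,"grip": 1},
  {"dx": 0,"dy": 0,"dz": 0,"turn": 0,"grip": 0.5},
  {"dx": 0,"dy": 0,"dz": 0,"turn": 0,"grip": 0.5},
  {"dx": 0,"dy": 0,"dz": 0,"turn": 0,"grip": 0.5},
  {"dx": 0,"dy": 0,"dz": 0,"turn": 0,"grip": 0.5},
  {"dx": 0,"dy": 0,"dz": 0,"turn": 0,"grip": 0.5},
], force=20)

```text
clock: 19.35
tool_pos: [0.6432, -0.1531, 0.0079]
eef_rot: [0.995, 0.102, 0.0, 0.0]
contact_force: [-0.6, -0.2, 0.9]
opening: 0.685
```

```bash
python3 - <<'E'
from h import *
go(473,339,None,11.7)
E
```

```text
at [ 643.2 -153.1    7.9] psi 11.7 open 0.685 F [-0.6 -0.2  0.9] q [ 0.15  1.04  0.03  1.57 -0.05  0.53 -1.16] t 19.35
dx -67.1 dy -516.4  turn -0.000
```

send_rows([
  {"dx": 0,"dy": 0,"dz": -15,"turn": 0,"grip": 0.5},
  {"dx": 0,"dy": 0,"dz": -40,"turn": 0,"grip": 0.5},
  {"dx": 0,"dy": 0,"dz": -45,"turn": 0,"grip": 0.5},
  {"dx": -4,"dy": -20,"dz": -40,"turn": 0,"grip": 0.5},
  {"dx": -5,"dy": -38,"dz": 0,"turn": 0,"grip": 0.5},
  {"dx": -5,"dy": -38,"dz": 0,"turn": 0,"grip": 0.5},
  {"dx": -5,"dy": -38,"dz": 0,"turn": 0,"grip": 0.5},
  {"dx": -5,"dy": -38,"dz": 0,"turn": 0,"grip": 0.5},
  {"dx": -5,"dy": -38,"dz": 0,"turn": 0,"grip": 0.5},
  {"dx": -5,"dy": -38,"dz": 0,"turn": 0,"grip": 0.5},
  {"dx": -5,"dy": -38,"dz": 0,"turn": 0,"grip": 0.5},
  {"dx": -5,"dy": -38,"dz": 0,"turn": 0,"grip": 0.5},
  {"dx": -5,"dy": -38,"dz": 0,"turn": 0,"grip": 0.5},
  {"dx": -5,"dy": -38,"dz": 0,"turn": 0,"grip": 0.5},
  {"dx": -5,"dy": -38,"dz": 0,"turn": 0,"grip": 0.5},
  {"dx": -5,"dy": -38,"dz": 0,"turn": 0,"grip": 0.5},
  {"dx": -3,"dy": -38,"dz": 0,"turn": 0,"grip": 0.5},
  {"dx": 0,"dy": 0,"dz": 0,"turn": 0,"grip": 0.5},
  {"dx": 0,"dy": 0,"dz": 0,"turn": 0,"grip": 0.5},
])

```text
clock: 21.25
tool_pos: [0.4729, 0.3377, 0.1483]
eef_rot: [0.995, 0.103, 0.0, -0.0]
contact_force: [0.3, -0.3, -0.3]
opening: 0.68
```

```bash
python3 - <<'E'
from h import *
go(473,339,16,11.7)
wr([('timer_ok',.17),('timer_insert',.007)],'w9')
p=snapshot('wrist');m=regions_of(p,'timer_ok')[0]['pixels']
v,u=np.nonzero(m&(p['depth']>0));w=world(p,u,v)*1000
k=w[:,2]>150; print('top pts',np.round((w[k].min(0)+w[k].max(0))/2,1),np.round(np.ptp(w[k],axis=0),1),np.percentile(w[:,2],[5,50,95]))
E
```

```text
at [472.9 337.7 148.3] psi 11.8 open 0.68 F [ 0.3 -0.3 -0.3] q [-0.79  0.76  0.16  1.8  -0.19  0.6  -1.88] t 21.25
dx 0.4 dy -1.2 dz 132.3 turn 0.002
timer_ok 0.92 [260.6, 206.8, 378.5, 312.2] rect [483.5 339.7] [57.2 55. ] 11.9 mean [483.5 339.8] pca 12.4
  z [0.155 0.168 0.178]
top pts [480.  336.6 164.9] [55.  59.4 29.2] [155.98125317 168.18888404 177.77749696]
```

View pics/w9.png

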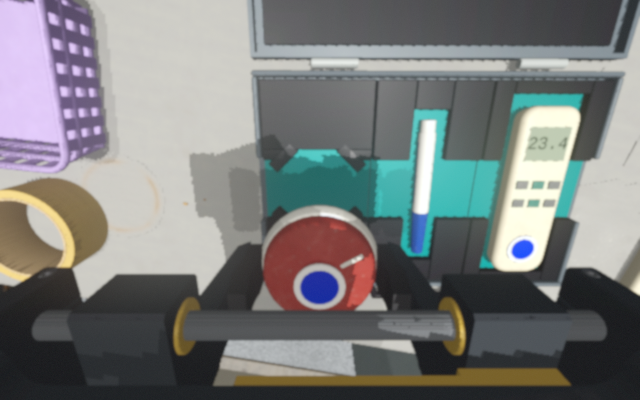

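```bash
python3 - <<'E'
from h import *
p=snapshot('wrist');h=cv2.cvtColor(p['img'],cv2.COLOR_RGB2HSV)
b=(abs(h[...,0].astype(int)-117)<10)&(h[...,1]>120)&(h[...,2]>90)
k=regions_of(p,'timer_ok')[0]['pixels']&b
v,u=np.nonzero(k&(p['depth']>0));w=world(p,u,v)*1000;print(len(u),np.round(w.mean(0),1))
A=np.c_[w[:,:2]-w[:,:2].mean(0),np.ones(len(w))];print('tilt',np.linalg.lstsq(A,w[:,2],rcond=None)[0])
E
```

```text
923 [476.  335.  177.4]
tilt [7.23651752e-03 2.53025237e-03 1.77448307e+02]
```

send_rows([
  {"dx": -1.5,"dy": -0.5,"dz": 40,"turn": 0,"grip": 0.5},
  {"dx": 0,"dy": 0,"dz": 45,"turn": 0,"grip": 0.5},
  {"dx": 0,"dy": 0,"dz": 25,"turn": 0,"grip": 0.5},
  {"dx": 0,"dy": 0,"dz": 12,"turn": 0,"grip": 0.5},
  {"dx": 0,"dy": 0,"dz": 6,"turn": 0,"grip": 0.5},
  {"dx": 0,"dy": 0,"dz": 4,"turn": 0,"grip": 0.5},
  {"dx": 0,"dy": 0,"dz": 0,"turn": 0,"grip": 0.5},
  {"dx": 0,"dy": 0,"dz": 0,"turn": 0,"grip": 0.5},
])

```text
clock: 22.4
tool_pos: [0.4726, 0.3374, 0.0168]
eef_rot: [0.995, 0.102, 0.001, -0.0]
contact_force: [-0.5, 0.6, -0.7]
opening: 0.68
```

send_rows([
  {"dx": 0,"dy": 0,"dz": 1.5,"turn": 0,"grip": 0.5},
  {"dx": 0,"dy": 0,"dz": 0,"turn": 0,"grip": 0.5},
  {"dx": 0,"dy": 0,"dz": 0,"turn": 0,"grip": 0.71},
  {"dx": 0,"dy": 0,"dz": 0,"turn": 0,"grip": 0.74},
  {"dx": 0,"dy": 0,"dz": 0,"turn": 0,"grip": 0.74},
  {"dx": 0,"dy": 0,"dz": 0,"turn": 0,"grip": 0.74},
])

```text
clock: 23.0
tool_pos: [0.4718, 0.3369, 0.0142]
eef_rot: [0.995, 0.102, -0.0, 0.0]
contact_force: [-0.6, -0.2, -0.1]
opening: 0.741
```

send_rows([
  {"dx": 0,"dy": 0,"dz": -5,"turn": 0,"grip": 0.74},
  {"dx": 0,"dy": 0,"dz": -10,"turn": 0,"grip": 0.78},
  {"dx": 0,"dy": 0,"dz": -20,"turn": 0,"grip": 0.8},
  {"dx": 0,"dy": 0,"dz": -40,"turn": 0,"grip": 0.8},
  {"dx": 0,"dy": 0,"dz": -45,"turn": 0,"grip": 1},
  {"dx": 0,"dy": 0,"dz": -45,"turn": 0,"grip": 1},
  {"dx": -40,"dy": 0,"dz": -20,"turn": 0,"grip": 1},
  {"dx": -20,"dy": 0,"dz": 0,"turn": 0,"grip": 1},
  {"dx": 0,"dy": 0,"dz": 0,"turn": 0,"grip": 1},
])

```text
clock: 23.9
tool_pos: [0.4102, 0.3245, 0.2007]
eef_rot: [0.995, 0.103, -0.001, -0.0]
contact_force: [-0.3, -0.8, -0.1]
opening: 0.999
```

```bash
python3 - <<'E'
from h import *
go(473,339)
wr([('thermometer_ok',.026),('marker',.02),('timer_ok',.041)],'w10')
p=snapshot('wrist');h=cv2.cvtColor(p['img'],cv2.COLOR_RGB2HSV)
b=(abs(h[...,0].astype(int)-117)<10)&(h[...,1]>120)&(h[...,2]>90)
k=regions_of(p,'timer_ok')[0]['pixels']&b
v,u=np.nonzero(k&(p['depth']>0));w=world(p,u,v)*1000;print(np.round(w.mean(0),1))
A=np.c_[w[:,:2]-w[:,:2].mean(0),np.ones(len(w))];print('tilt',np.linalg.lstsq(A,w[:,2],rcond=None)[0])
p=snapshot('top')
for t,z in [('thermometer_due',.019),('timer_due',.034),('peeler',.012)]:
    r=regions_of(p,t)[0]; print(t,r['score'],*rect(p,r['pixels'],z))
E
```

```text
at [410.2 324.5 200.7] psi 11.8 open 0.999 F [-0.3 -0.8 -0.1] q [-0.87  0.62  0.19  1.92 -0.19  0.62 -1.93] t 23.9
dx 64.4 dy -1.3  
thermometer_ok 0.72 [471.7, 39.0, 555.0, 197.9] rect [512.2 140.4] [162.7  56.9] 11.8 mean [519.3 141.9] pca 11.6
  z [0.02  0.027 0.029]
marker 0.93 [401.6, 52.0, 425.0, 181.7] rect [494.3 240.7] [134.5  17.8] 13.8 mean [498.6 241.3] pca 13.1
  z [0.015 0.021 0.023]
timer_ok 0.75 [289.2, 90.3, 350.4, 148.5] rect [474.5 337.9] [58.2 58.6] 11.8 mean [475.2 338. ] pca 123.8
  z [0.023 0.035 0.045]
[473.9 337.4  44.5]
tilt [ 1.52319634e-02 -7.58857380e-03  4.44918937e+01]
thermometer_due 0.88 rect [457.1 -45.9] [161.5  50. ] 1.3 mean [457.1 -45.7] pca 1.0
timer_due 0.8 rect [629.7 -21.1] [57.1 59.4] 1.7 mean [629.1 -21.3] pca 63.6
peeler 0.57 rect [ 453.8 -201. ] [159.1  28.1] 0.3 mean [ 438.5 -200.7] pca 4.6
```

View pics/w10.png

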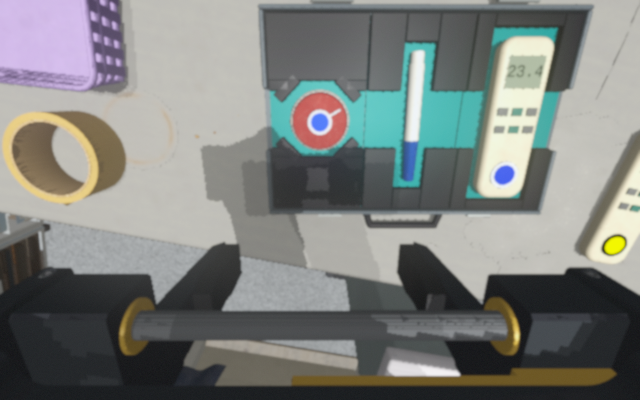

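All three lie in their recesses: timer at px (320,122), pen at (413,117), thermometer at (513,118). The items to be left are where they were, and the arm is clear of everything.

```bash
python3 -c "
from plant import *
print(finish_job())"
```

```text
the job is handed in; nothing more can be done
None
```

The blue-stickered thermometer, the blue-stickered timer and the blue-capped pen are each in their own foam recess. I handed the job in at about 24 s on the robot's clock; no verdict was reported.

**Placement:** In the last wrist-camera check all three lay flat and the timer's dial was up. Each was within about 5 mm of its recess centre (limits 13 mm, 14 mm for the timer). The thermometer and pen were within about 0.03 rad of lengthwise.

**Left alone:** The yellow-stickered thermometer and timer and the peeler measured within about 6 mm of their first readings. I never touched them, and the difference is camera and mask noise.

**Disagreements:**
- Two wrist views of the thermometer and the pen differed by about 4 mm across the recess. The last view was an oblique one.
- The timer's top read about 1.5 mm above its nominal height, which is within depth noise.
- My first move call was refused for its format and moved nothing.

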